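# Latch the keeper bar over the bamboo staves and pin it

### The job

Close up the bamboo cradle: push the hinged steel keeper bar shut across the staves and on against its rubber buffer until the sprung catch clicks up behind it and holds it in the fork; do not force it. Then take the loose retaining pin out of its slanted rest and drop it down through the holes of fork and bar, fully home with its knob resting on the fork. Leave the staves in the cradle and the jar, hammer and brush where they are.

Things in the scene. Friction and masses are not known exactly. Their poses are not given: they have to be found in the camera images.
- cradle: Fixed wooden cradle: base 220 x 250 x 16 mm, a trough along its x between two cheeks (14 mm thick, 44 mm above the bench, at y = -52 and +52 mm). Origin: centre of its underside; z up. At y = -90 mm the keeper bar's hinge post, at y = +90 mm a dark steel fork (44 x 44 mm) of two level plates, open towards -x, its web at x = 22 to 30 mm.
- keeper (a joint): Angle (rad) of the keeper bar about its upright hinge. 0: shut, along the cradle's +y, eye in the fork; grows as the bar swings out towards the cradle's -x (1.57: along -x). A little stiff: stays where left. It rides over the catch from 0.27 and meets the rubber buffer at about 0.045; from there 6 to 14 N (at 120 mm from the hinge) push it to 0, where it latches; hard stop at -0.02.
- keeper_hinge (a point): On the hinge axis of the keeper bar, at the height of the bar's top face (62 mm above the bench).
- keeper_eye (a point): Centre of the 14 mm hole near the bar's free end, in its top face, 180 mm from the hinge axis. The steel bar is 22 mm wide and 16 mm thick (undersurface 46 mm above the bench, 30 mm above the base board; the staves end 16 mm below it); its end around the hole is 34 x 34 mm.
- catch (a joint): How far the sprung catch is pressed down (m): 0 up, about 0.007 under the bar. Steel tongue 10 mm wide in the top of the +y cheek, from x = -28 to -11 mm of the cradle: a ramp that rises towards +x to an upright edge 9 mm above the cheek, which springs up in front of the bar's -x side once the bar is pushed fully past it and holds it against the buffer.
- catch_hole (a point): Mouth of the 14 mm hole in the top face of the fork's upper plate, 72 mm above the bench. It runs straight down through the upper plate (8 mm), the bar's eye (16 mm) and the lower plate (10 mm thick, its top 28 mm below the mouth). A black rubber-nosed spring buffer in the fork's web presses on the bar's end.
- pin: Loose retaining pin: steel shank 12 mm thick and 50 mm long, its last 12 mm tapering to 6 mm, below a dark wooden knob 25 mm thick and 42 mm high. Origin: centre of the tip; z runs up the pin to the knob; the knob goes from z = 50 to 92 mm. It starts leaning in the pin rest.
- pin_collar (a point): On the pin's axis at the underside of its knob, 50 mm from the tip.
- pin_rest: Fixed wooden rest on the bench, about 110 x 80 mm, with a 56 x 56 mm sloping top that holds the pin in a 14 mm hole. Origin: centre below the hole's mouth, at the bench; the mouth is 75 mm above it. The pin leans 0.5 rad from upright, its knob towards the rest's -x, its tip towards +x and down. Stands on the left or on the right of the cradle, with the jar on the other side.
- stave1: Loose bamboo stave, 190 x 24 x 14 mm, lying in the trough along the cradle's x. Origin: centre of its underside. Stays there.
- stave2: Loose bamboo stave, 190 x 24 x 14 mm, lying in the trough along the cradle's x. Origin: centre of its underside. Stays there.
- stave3: Loose bamboo stave, 190 x 24 x 14 mm, lying in the trough along the cradle's x. Origin: centre of its underside. Stays there.
- glue_jar: Bystander: jar, 64 mm across, 85 mm high, upright. Origin: centre of its underside.
- hammer: Bystander: hammer 240 mm long, lying beyond the work to one side; origin about its middle.
- brush: Bystander: brush 200 mm long, lying beyond the work on the other side; origin about its middle.

How it is judged:
On the way, in this order (a step that is already met when the one before it is completed fails the run):
1. the keeper bar is shut behind its catch and at rest, the pin not yet in the fork (value of joint keeper below 0.02 rad and velocity of joint keeper between -0.05 and 0.05 rad/s and distance between pin_collar and catch_hole above 0.05 m), for 0.3 s.
2. the pin is through fork and bar, its knob down on the fork (value of joint keeper below 0.02 rad and horizontal distance between pin and catch_hole below 0.006 m and z of pin_collar in the frame of catch_hole between -0.004 and 0.004 m and angle between pin's own z axis and vertical below 0.15 rad), for 0.2 s.
At the end, for the whole second after the job is handed in: Keeper bar held by its catch (below 0.02 rad); pin in the fork within 6 mm of the hole's axis and 0.15 rad of upright, the underside of its knob within 4 mm of the fork's top, released and at rest; staves within 20 mm, jar, hammer and brush within 30 mm of their starts (all of step 2 and linear speed of pin below 0.02 m/s and distance of each of stave1, stave2, stave3 from where it was at the start of the episode below 0.02 m and distance of each of glue_jar, hammer, brush from where it was at the start of the episode below 0.03 m); the robot touches nothing.
It fails at once if the keeper bar is forced: the robot presses on it with more than 40 N (contact force between any of the fingers, the arm and keeper above 40 N).
It fails at once if a stave is moved more than 30 mm (distance of any of stave1, stave2, stave3 from where it was at the start of the episode above 0.03 m).
It fails at once if the jar, hammer or brush is moved more than 40 mm (distance of any of glue_jar, hammer, brush from where it was at the start of the episode above 0.04 m).
It also fails if it takes over 67 s, if anything falls off the work surface, if the arm or the gripper's body presses on something with over 40 N, if the wrist force passes 120 N, or if a joint passes its speed limit or range.

### The arm

A 7-joint arm with a two-finger parallel gripper is mounted at the origin on the work surface. World frame = base frame: x ahead of the robot, y to its left, z up, the work surface at z = 0. Lengths are in m, angles in rad, forces in N, time in s.
With the tool pointing down it reaches from about 0.4 to 0.85 m from the base axis. Payload 4.5 kg.
Tool frame: the origin (TCP) lies at the very end of the fingers, on their centre line; the grasp point (between the pads) lies 19 mm behind it; z points along the fingers, y is the line along which they close (so a half turn about z gives the same grasp; the last joint's range is limited). The gripper opens to 88 mm and grips with 3 to 60 N. Pads are 18 mm wide; open, the fingers measure 123 mm over their backs; the gripper's body (75 mm by 187 mm) begins 45 mm behind the grasp point.
Start: joints at [1.267, 0.689, -0.195, 1.565, 0.157, 0.902, -0.215], TCP at [0.207, -0.59, 0.239] pointing down, gripper open.
Joint ranges: [-3.01, 3.01], [-0.46, 2.08], [-1.47, 1.51], [0.13, 2.56], [-1, 4.14], [0.04, 2.09], [-2.66, 2.66]. Speed limits (rad/s): [2.57, 2.57, 3.14, 3.14, 3.14, 3.14, 3.14].

### API

Orientations are given as a unit quaternion [x, y, z, w].
In Python, from plant import r gives the robot as it stands. The module is installed in compiled form; this text tells all that it offers.
- The arm moves only by the shell command python3 -m pendant 'ROWS' [FORCE]. ROWS is JSON, one flat list of numbers, 7 for each row, row after row: the opening, from 0 (shut) to 1 (fully open), then the shift along the tool's x, y, z scaled (see below), then the turn, a rotation vector about the tool's x, y, z scaled (see below). A call has 1 to 12 rows; each row is the pose to reach, as a shift and turn from the pose commanded when the call began, along the tool's axes at that moment; what a row does not reach only later rows make up. The controller multiplies each number of a shift by 0.15 m and each number of a turn by pi/2 rad. A row lasts 1/10 s, in which the tool goes at most 50 mm and 8.59 degrees, less where a joint would pass 70% of its speed; a pose out of reach is approached as far as the arm can. A call with a number of a shift or a turn outside -1 to 1 is refused whole. A call with a gripper value outside its range is refused whole. The fingers move at their own pace and stop on an object; FORCE is the grip in N (left out, the last holds). Time passes only in rows, so rows that repeat a pose let the fingers close. It gives the time, the measured TCP pose, the force, the opening and the grip force at its end, in the units of the state.
- r.get_state(): the state, without advancing time (a new reading comes with each control period).
- r.snapshot(name): name is "scene" or "top"; returns a dict with "img" (480x640x3 uint8, red, green, blue), "mtx" (3x3 intrinsics, pixels), "k1" (the pictures are not rectified: a ray, as slopes to the right and down, at radius r is drawn at 1 + k1 r^2 times it, then the intrinsics apply), "cam_to_world" (4x4, takes a point from camera to world coordinates). Camera axes: x right, y up, looking along -z (the intrinsics and any distortion apply to the point x, -y, -z); pixel columns grow to the right and rows downward; lengths in m; the calibration is good to about 2 mm. A picture is of the moment at which its call begins. There is no depth.
- r.finish_job(): hands the job in; it is judged then, once.
The state is a dict: "clock": time; "q": joint angles; "qd": joint speeds; "joint_torque": joint torques, N m; "tool_pos": TCP position; "eef_rot": TCP orientation; "contact_force": force on the tool from outside, world axes, zero at the start; "moment": the same for the moment, N m; "opening": opening from 0.0 (shut) to 1.0 (fully open); "finger_force": force on a finger pad.
Only numpy, scipy, OpenCV 4.12 (cv2) and the standard library are available. Lean on these libraries where they do the work, as an engineer would, in place of code of your own. Each camera call takes 0.05 s, during which the arm holds its last target. There are 200 camera calls.

## Working session

There is one attempt and no reset: what is moved stays moved. The work goes in short steps, Python scripts to look and compute and a shell command to move; the robot and the scene stay as the last step left them, time stands still between calls to the robot, and variables do not carry over. Pictures are saved under pics/ and viewed, at most 10 in all, crops included, and the job is handed in when it is done.

```bash
mkdir -p pics
cat > h.py <<'E'
import numpy as np, cv2
from plant import r
from scipy.spatial.transform import Rotation as R
def snap(n):
    s=r.snapshot(n); s['img']=np.array(s['img']); return s
def save(s,fn,crop=None,scale=1):
    im=s['img'][:,:,::-1]
    if crop: im=im[crop[1]:crop[3],crop[0]:crop[2]]
    cv2.imwrite('pics/'+fn,cv2.resize(im,None,fx=scale,fy=scale,interpolation=cv2.INTER_CUBIC))
def ray(s,u,v):
    K=np.array(s['mtx']);T=np.array(s['cam_to_world'])
    p=np.array([(u-K[0,2])/K[0,0],(v-K[1,2])/K[1,1]]);q=p.copy()
    for _ in range(30): q=p/(1+s['k1']*(q@q))
    d=T[:3,:3]@np.array([q[0],-q[1],-1]); return T[:3,3],d/np.linalg.norm(d)
def onz(s,u,v,z):
    o,d=ray(s,u,v); return o+d*(z-o[2])/d[2]
def tri(s1,p1,s2,p2):
    o1,d1=ray(s1,*p1);o2,d2=ray(s2,*p2)
    t=np.linalg.lstsq(np.c_[d1,-d2],o2-o1,rcond=None)[0]
    a,b=o1+d1*t[0],o2+d2*t[1]; return (a+b)/2,np.linalg.norm(a-b)
def proj(s,P):
    K=np.array(s['mtx']);T=np.array(s['cam_to_world']);c=T[:3,:3].T@(np.array(P)-T[:3,3])
    p=np.array([c[0],-c[1]])/-c[2]; p=p*(1+s['k1']*(p@p)); return K[0,0]*p[0]+K[0,2],K[1,1]*p[1]+K[1,2]
def torows(target,Rt=None):
    """shift (units) and turn (units) from current pose"""
    st=r.get_state();R0=R.from_quat(st['eef_rot'])
    d=R0.inv().apply(np.array(target)-st['tool_pos'])/0.15
    w=(R0.inv()*Rt).as_rotvec()/(np.pi/2) if Rt is not None else np.zeros(3)
    print('shift',d.round(3),'turn',w.round(3))
E
python3 - <<'E'
from h import *
import pickle
for n in('scene','top'):
    s=snap(n);save(s,n+'0.png');print(n,np.array(s['cam_to_world']).round(3).tolist(),np.array(s['mtx']).round(1).tolist(),s['k1'])
    pickle.dump(s,open(n+'0.pkl','wb'))
st=r.get_state();print(st['tool_pos'],R.from_quat(st['eef_rot']).as_matrix().round(3),st['contact_force'],st['clock'])
E
```

```text
scene [[0.019, -0.569, 0.822, 1.387], [1.0, 0.024, -0.006, 0.001], [-0.017, 0.822, 0.569, 0.639], [0.0, 0.0, 0.0, 1.0]] [[498.5, 0.0, 314.8], [0.0, 498.5, 241.5], [0.0, 0.0, 1.0]] -0.1104881391413038
top [[-0.002, 0.985, -0.172, 0.395], [-1.0, -0.003, -0.008, 0.009], [-0.008, 0.172, 0.985, 1.253], [0.0, 0.0, 0.0, 1.0]] [[531.4, 0.0, 329.4], [0.0, 531.4, 238.0], [0.0, 0.0, 1.0]] -0.1381225537457172
[ 0.20688075 -0.58917255  0.23799441] [[ 0.943  0.331 -0.001]
 [ 0.331 -0.943  0.001]
 [-0.    -0.002 -1.   ]] [-0.88082297 -0.41126935  0.05475178] 0.1
```

View pics/scene0.png

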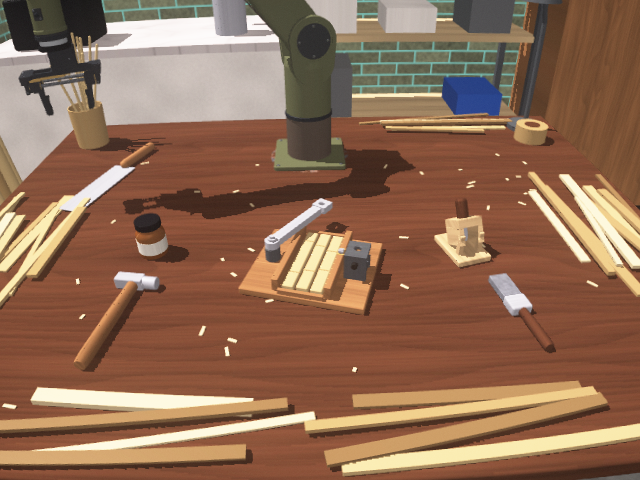

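View pics/top0.png

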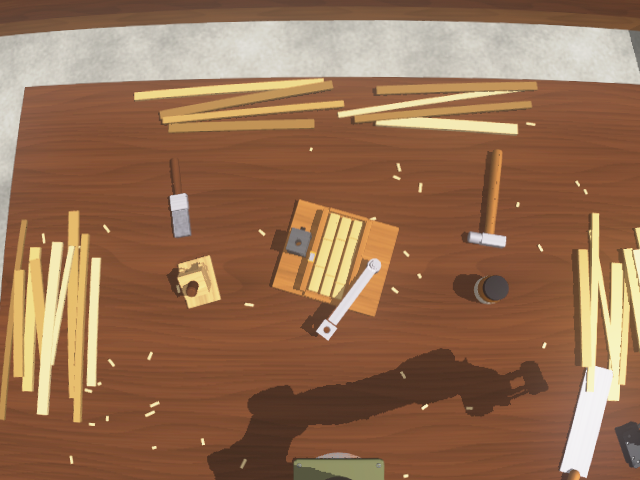

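Top view: the fork hole is near (297,242), the hinge near (374,265), the bar eye near (326,329) and the pin knob near (191,289). The rest is on the left and the jar on the right. I'll zoom in next.

Run:
```python
from h import *
import pickle
s=pickle.load(open('top0.pkl','rb'));save(s,'t1.png',(165,190,415,350),3.2)
s=pickle.load(open('scene0.pkl','rb'));save(s,'s1.png',(235,190,500,315),3)
```

```text
(no output)
```

View pics/t1.png

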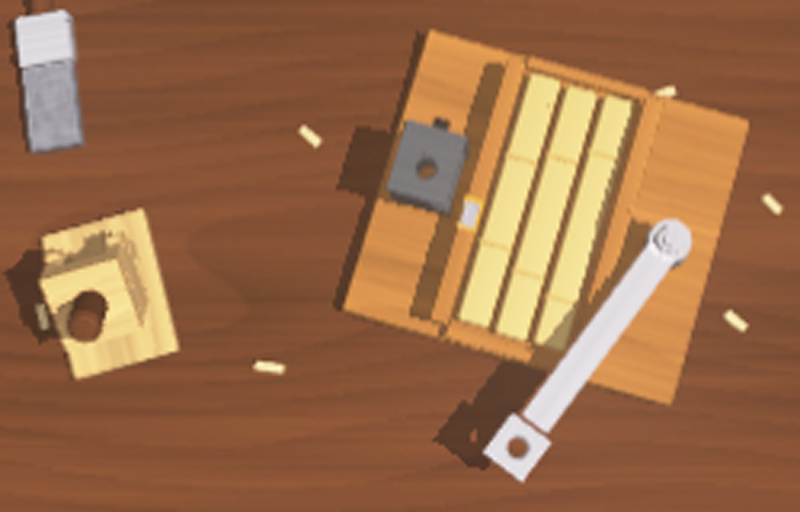

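View pics/s1.png

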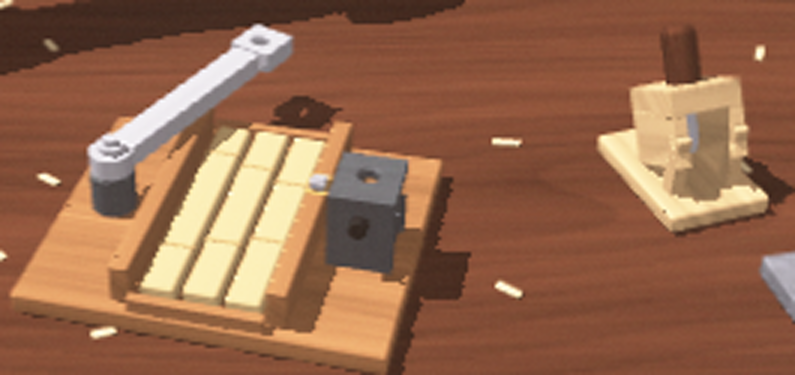

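The t1/s1 crops give these pixels (full-image coordinates):

| Point | Top | Scene |
|---|---|---|
| Fork hole | (298.3,242.4) | (358,248.7) |
| Bar eye | (326.8,329.6) | (322.7,203.7) |
| Hinge | (375,264) | (272.3,239) |

The knob leans towards the robot. Its top disc is near (191.5,291) in the top view and (461,200) in the scene view.

Run:
```python
from h import *
import pickle
t=pickle.load(open('top0.pkl','rb'));s=pickle.load(open('scene0.pkl','rb'))
P={}
for n,a,b,z in(('hole',(298.3,242.4),(358,248.7),.072),('eye',(326.8,329.6),(322.7,203.7),.062),('hinge',(375,264),(272.3,239),.062)):
    p,e=tri(t,a,s,b);print(n,p.round(4),'gap',round(e,4),'plane top',onz(t,*a,z).round(4),'scene',onz(s,*b,z).round(4));P[n]=p
h,e,f=P['hinge'],P['eye'],P['hole']
y=f-h;print('hinge-hole',np.linalg.norm(y[:2]),'hinge-eye',np.linalg.norm((e-h)[:2]))
yaw=np.arctan2(-y[0],y[1]);b=e-h;print('cradle yaw',yaw,'theta',np.arctan2(b[1],b[0])-np.arctan2(y[1],y[0]))
# rest base corners on z=~.012 ; knob masks
for c in((40,233),(144,208),(179,350),(77,380)): print('corner',onz(t,165+c[0]/3.2,190+c[1]/3.2,.01).round(4))
for n,im,box in(('top',t,(175,275,205,302)),('scene',s,(448,194,475,222))):
    x0,y0,x1,y1=box;c=im['img'][y0:y1,x0:x1].astype(int)
    print(n);print('\n'.join(' '.join('%3d/%-3d'%(q[0],q[2]) for q in row[::2]) for row in c[::2]))
```

```text
hole [0.5916 0.0897 0.0692] gap 0.0031 plane top [0.591  0.0879 0.072 ] scene [0.5954 0.0908 0.072 ]
eye [0.3965 0.026  0.0591] gap 0.0039 plane top [0.3964 0.024  0.062 ] scene [0.4014 0.0278 0.062 ]
hinge [ 0.5423 -0.0824  0.0639] gap 0.0048 plane top [ 0.5427 -0.0849  0.062 ] scene [ 0.5398 -0.0802  0.062 ]
hinge-hole 0.17896498282080617 hinge-eye 0.18172588800452566
cradle yaw -0.27853632732971734 theta 1.2103467718580923
corner [0.5526 0.3812 0.01  ]
corner [0.5714 0.3028 0.01  ]
corner [0.4661 0.2733 0.01  ]
corner [0.4436 0.3489 0.01  ]
top
 81/38   96/47  160/86  159/85  172/92  224/120 241/140 243/142 244/145 244/147 245/149 245/150 245/149 244/148 196/106
 81/38  153/78  235/132 242/139 242/142 243/143 244/146 244/147 244/147 245/150 245/149 242/142 242/142 244/146 231/126
 82/37  145/73  243/142 244/144 244/147 244/148 245/149 245/149 243/144 243/142 244/146 244/147 245/150 245/150 244/145
 82/38   82/38  244/144 245/148 245/150 244/146 244/145 224/118  99/48  103/48  146/72  240/136 241/140 243/143 245/149
 83/38   83/38  211/107 245/149 244/146 242/142 219/115  79/38   8
[... 2007 characters left out ...]
/50  136/55  137/57  139/58 
139/58  138/57  139/57  139/57  101/43   98/42  108/47  104/46   90/40   76/34  117/49  140/59  139/57  139/58 
136/57  137/57  137/59  138/59  108/46   99/42  101/45  103/46   90/39   81/36  101/43  138/57  139/57  140/56 
146/61  149/62  149/61  147/62  126/53  102/44   99/43  103/45   93/39   81/37  102/44  144/61  142/60  143/62 
144/58  146/61  144/61  146/59  145/59  104/45  103/44  101/45   96/41   83/36   93/48  142/80  239/152 246/165
203/104 229/132 245/162 248/169 251/183 215/123 171/91  218/127 241/156 233/143 242/159 231/142 215/128 208/122
228/138 239/153 235/149 238/152 243/161 240/155 233/145 222/131 209/124 208/122 208/122 209/125 206/121 204/120
```

```bash
cat >> h.py <<'E'
hole=np.array([.5930,.0892,.072]); hinge=np.array([.5413,-.0825,.062])
yc=-.2785   # cradle yaw (refined below by mean)
def tool(yaw): # tool down, tool x along yaw
    return R.from_matrix(np.c_[[np.cos(yaw),np.sin(yaw),0],[np.sin(yaw),-np.cos(yaw),0],[0,0,-1]])
def barpt(th,rad,out,z):
    """rad along bar, out = offset to its outer (-x) side"""
    a=yc+th; ybar=np.array([-np.sin(a),np.cos(a)]);xbar=np.array([np.cos(a),np.sin(a)])
    return np.r_[hinge[:2]+rad*ybar-out*xbar,z],tool(a)
E
python3 - <<'E'
from h import *
import pickle
t=pickle.load(open('top0.pkl','rb'));s=pickle.load(open('scene0.pkl','rb'))
p,e=tri(t,(191,291.5),s,(461.5,200.5));print('knob top',p,e)
a=.282;ax=np.array([-np.sin(.5)*np.cos(a),-np.sin(.5)*np.sin(a),np.cos(.5)])
c=p-.092*ax+.05*ax;print('collar',c,'proj of collar/top',proj(t,c),proj(s,p),proj(s,c))
E0=barpt(1.21,.18,0,.062)[0];print('eye pred',E0)
for th,out,z in((1.21,.06,.15),(1.21,.06,.05)):
    T,Rt=barpt(th,.112,out,z);print(T,Rt.as_matrix().round(2).tolist());torows(T,Rt)
E
```

```text
knob top [0.47758794 0.32072813 0.10699931] 0.0027624406002376206
collar [0.49692846 0.32633148 0.07014084] proj of collar/top (np.float64(192.5631189245185), np.float64(283.984891009713)) (np.float64(460.84528596232224), np.float64(200.60515127320227)) (np.float64(463.244992360365), np.float64(220.0050286448952))
eye pred [0.39684716 0.02489356 0.062     ]
[ 0.41562038 -0.06382829  0.15      ] [[0.6, 0.8, 0.0], [0.8, -0.6, 0.0], [0.0, 0.0, -1.0]]
shift [ 2.474 -2.842  0.591] turn [-0.001 -0.    -0.378]
[ 0.41562038 -0.06382829  0.05      ] [[0.6, 0.8, 0.0], [0.8, -0.6, 0.0], [0.0, 0.0, -1.0]]
shift [ 2.474 -2.841  1.258] turn [-0.001 -0.    -0.378]
```

```bash
python3 -m pendant '[0,0.2,-0.24,0,0,0,0, 0,0.4,-0.48,0,0,0,0, 0,0.6,-0.71,0,0,0,0, 0,0.8,-0.94,0,0,0,0, 0,0.8,-0.94,0,0,0,0]' 20
python3 -m pendant '[0,0.2,-0.24,0,0,0,0, 0,0.4,-0.48,0,0,0,0, 0,0.6,-0.71,0,0,0,0, 0,0.8,-0.94,0,0,0,0, 0,0.8,-0.94,0,0,0,0]'
python3 - <<'E'
from h import *
for out,z in((.045,.13),(.045,.05)):
    torows(*barpt(1.21,.112,out,z))
print(r.get_state()['q'])
E
```

```text
clock: 0.6
tool_pos: [0.2764, -0.4102, 0.2386]
eef_rot: [0.985, 0.173, 0.0, -0.003]
contact_force: [1.1, 0.5, 0.5]
opening: 0.57
finger_force: 0.0
clock: 1.1
tool_pos: [0.3427, -0.2387, 0.2388]
eef_rot: [0.985, 0.174, 0.001, -0.001]
contact_force: [-0.6, -0.0, -0.1]
opening: 0.117
finger_force: 0.0
shift [ 0.937 -0.982  0.729] turn [-0.001 -0.001 -0.371]
shift [ 0.937 -0.981  1.262] turn [-0.001 -0.001 -0.371]
[ 0.62068363  0.43282767 -0.17464654  2.15559142  0.13181499  0.56317646
 -0.87148191]
```

```bash
python3 -m pendant '[0,0.22,-0.24,0.15,0,0,-0.09, 0,0.46,-0.49,0.35,0,0,-0.18, 0,0.7,-0.74,0.55,0,0,-0.28, 0,0.937,-0.98,0.73,0,0,-0.371, 0,0.937,-0.98,0.73,0,0,-0.371, 0,0.937,-0.98,0.73,0,0,-0.371]'
python3 - <<'E'
from h import *
torows(*barpt(1.21,.112,.045,.05))
save(snap('top'),'t2.png',(220,200,420,350),3.5)
E
```

```text
clock: 1.7
tool_pos: [0.4259, -0.0553, 0.1274]
eef_rot: [0.894, 0.447, 0.0, -0.001]
contact_force: [-0.3, -0.3, 0.2]
opening: 0.007
finger_force: 0.0
shift [ 0.012 -0.02   0.516] turn [-0.001 -0.001 -0.003]
```

View pics/t2.png

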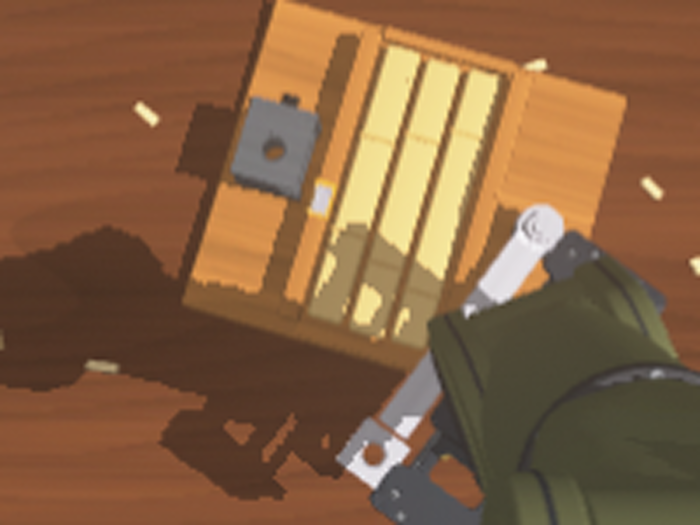

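The fingers are behind the bar, with the gripper body alongside it and clear of the hinge and fork. Next I descend and work out the push path.

```bash
python3 -m pendant '[0,0,0,0.15,0,0,0, 0,0,0,0.3,0,0,0, 0,0.01,-0.02,0.45,0,0,0, 0,0.01,-0.02,0.515,0,0,0, 0,0.01,-0.02,0.515,0,0,0]'
python3 - <<'E'
from h import *
for th in(1.21,1.1,1.0,.9,.8,.7,.6,.5): print(th,end=' ');torows(*barpt(th,.112,.020,.05))
E
```

```text
clock: 2.25
tool_pos: [0.4238, -0.0586, 0.0532]
eef_rot: [0.897, 0.443, -0.002, 0.0]
contact_force: [-0.7, -0.4, 0.2]
opening: 0.005
finger_force: 0.0
1.21 shift [ 0.206 -0.026  0.021] turn [-0.001  0.002 -0.009]
1.1 shift [ 0.289 -0.037  0.02 ] turn [-0.001  0.002  0.061]
1.0 shift [ 0.365 -0.039  0.02 ] turn [-0.001  0.003  0.125]
0.9 shift [ 0.44  -0.034  0.02 ] turn [-0.001  0.003  0.188]
0.8 shift [ 0.515 -0.021  0.019] turn [-0.001  0.003  0.252]
0.7 shift [ 0.588 -0.001  0.019] turn [-0.001  0.003  0.316]
0.6 shift [0.659 0.026 0.019] turn [-0.     0.003  0.379]
0.5 shift [0.726 0.06  0.018] turn [-0.     0.003  0.443]
```

```bash
python3 -m pendant '[0,0.08,-0.01,0.01,0,0,0, 0,0.16,-0.02,0.02,0,0,0, 0,0.205,-0.026,0.02,0,0,0, 0,0.245,-0.03,0.02,0,0,0.03, 0,0.29,-0.037,0.02,0,0,0.061, 0,0.33,-0.038,0.02,0,0,0.09, 0,0.365,-0.039,0.02,0,0,0.125, 0,0.44,-0.034,0.02,0,0,0.188, 0,0.515,-0.021,0.02,0,0,0.252, 0,0.588,0,0.02,0,0,0.316, 0,0.659,0.026,0.02,0,0,0.379, 0,0.659,0.026,0.02,0,0,0.379]'
python3 - <<'E'
from h import *
print(r.get_state()['contact_force'])
for th in(.6,.5,.4,.35,.3,.25,.2,.15,.1): print(th,end=' ');torows(*barpt(th,.112,.020,.05))
E
```

```text
clock: 3.45
tool_pos: [0.4885, 0.0218, 0.0507]
eef_rot: [0.987, 0.162, -0.0, -0.001]
contact_force: [-0.0, 0.0, -0.7]
opening: 0.009
finger_force: 0.0
[-0.04114064  0.03105862 -0.72577068]
0.6 shift [-0.019  0.024  0.005] turn [-0.001 -0.     0.002]
0.5 shift [0.056 0.015 0.005] turn [-0.001 -0.     0.066]
0.4 shift [0.132 0.013 0.005] turn [-0.001  0.     0.129]
0.35 shift [0.17  0.015 0.005] turn [-0.001  0.     0.161]
0.3 shift [0.207 0.019 0.005] turn [-0.001  0.     0.193]
0.25 shift [0.245 0.025 0.005] turn [-0.001  0.     0.225]
0.2 shift [0.282 0.032 0.005] turn [-0.001  0.     0.257]
0.15 shift [0.319 0.042 0.005] turn [-0.001  0.     0.288]
0.1 shift [0.355 0.053 0.005] turn [-0.001  0.     0.32 ]
```

```bash
python3 -m pendant '[0,0.03,0.01,0.005,0,0,0.03, 0,0.056,0.015,0.005,0,0,0.066, 0,0.094,0.014,0.005,0,0,0.1, 0,0.132,0.013,0.005,0,0,0.129, 0,0.17,0.015,0.005,0,0,0.161, 0,0.207,0.019,0.005,0,0,0.193, 0,0.207,0.019,0.005,0,0,0.193]'
python3 - <<'E'
from h import *
save(snap('scene'),'s2.png',(235,160,435,310),3.5)
for th in(.3,.25,.2,.15,.1,.05,.02,0,-.01): print(th,end=' ');torows(*barpt(th,.112,.020,.05))
E
```

```text
clock: 4.15
tool_pos: [0.5186, 0.0279, 0.0498]
eef_rot: [1.0, 0.01, -0.0, -0.0]
contact_force: [0.3, 0.2, -0.3]
opening: 0.006
finger_force: 0.0
0.3 shift [ 0.006 -0.009 -0.002] turn [-0.     0.001  0.   ]
0.25 shift [ 0.044 -0.014 -0.002] turn [-0.     0.001  0.032]
0.2 shift [ 0.081 -0.018 -0.002] turn [-0.     0.001  0.064]
0.15 shift [ 0.119 -0.02  -0.002] turn [-0.     0.001  0.096]
0.1 shift [ 0.157 -0.02  -0.002] turn [-0.     0.001  0.128]
0.05 shift [ 0.195 -0.018 -0.002] turn [-0.     0.001  0.159]
0.02 shift [ 0.218 -0.016 -0.002] turn [-0.     0.001  0.179]
0 shift [ 0.233 -0.015 -0.002] turn [-0.     0.001  0.191]
-0.01 shift [ 0.24  -0.014 -0.002] turn [-0.     0.001  0.198]
```

View pics/s2.png

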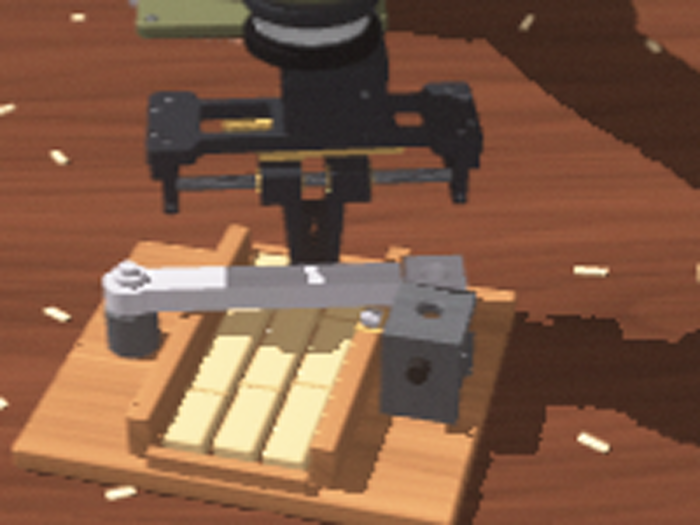

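The bar is at about 0.3 rad with its end entering the fork, and the fingertips are at mid-bar and clear of the catch. I continue slowly, watching the force.

```bash
python3 -m pendant '[0,0.025,-0.007,0,0,0,0.016, 0,0.044,-0.014,0,0,0,0.032, 0,0.062,-0.016,0,0,0,0.048, 0,0.081,-0.018,0,0,0,0.064, 0,0.1,-0.019,0,0,0,0.08, 0,0.119,-0.02,0,0,0,0.096, 0,0.138,-0.02,0,0,0,0.112, 0,0.157,-0.02,0,0,0,0.128, 0,0.157,-0.02,0,0,0,0.128]'
python3 -m pendant '[0,0.01,0,0,0,0,0.01, 0,0.02,0,0,0,0,0.02, 0,0.02,0,0,0,0,0.02]'
python3 - <<'E'
from h import *
for th in(.08,.05,0,-.01): print(th,end=' ');torows(*barpt(th,.112,.020,.05))
E
```

```text
clock: 5.1
tool_pos: [0.5385, 0.0307, 0.0493]
eef_rot: [0.996, -0.09, -0.004, 0.001]
contact_force: [-5.5, -0.7, 0.9]
opening: 0.004
finger_force: 2.2
clock: 5.4
tool_pos: [0.5417, 0.0307, 0.0492]
eef_rot: [0.994, -0.105, -0.003, 0.0]
contact_force: [-5.1, 0.4, 0.7]
opening: 0.008
finger_force: 2.5
0.08 shift [ 0.013 -0.006 -0.005] turn [ 0.001  0.004 -0.008]
0.05 shift [ 0.035 -0.01  -0.005] turn [0.001 0.004 0.012]
0 shift [ 0.073 -0.015 -0.006] turn [0.001 0.004 0.043]
-0.01 shift [ 0.081 -0.016 -0.006] turn [0.001 0.004 0.05 ]
```

```bash
python3 -m pendant '[0,0.015,0,0,0,0,0.01, 0,0.03,-0.005,0,0,0,0.02, 0,0.03,-0.005,0,0,0,0.02]'
python3 -m pendant '[0,0.01,0,0,0,0,0.01, 0,0.02,0,0,0,0,0.02, 0,0.02,0,0,0,0,0.02]'
python3 -m pendant '[0,0.01,0,0,0,0,0, 0,0.01,0,0,0,0,0]'
```

```text
clock: 5.7
tool_pos: [0.5465, 0.0305, 0.0493]
eef_rot: [0.993, -0.121, -0.003, 0.0]
contact_force: [-5.2, 1.2, 0.2]
opening: 0.009
finger_force: 2.5
clock: 6.0
tool_pos: [0.5472, 0.0307, 0.0492]
eef_rot: [0.991, -0.136, -0.005, 0.0]
contact_force: [-8.6, 2.1, 4.7]
opening: 0.004
finger_force: 4.7
clock: 6.2
tool_pos: [0.548, 0.0305, 0.0492]
eef_rot: [0.991, -0.135, -0.006, 0.0]
contact_force: [-10.6, 3.6, 6.1]
opening: 0.006
finger_force: 5.4
```

Run:
```python
from h import *
print(r.get_state()['contact_force'])
for th in(.05,0,-.01): print(th,end=' ');torows(*barpt(th,.112,.020,.05))
```

```text
[-10.58553941   3.61951032   6.05021207]
0.05 shift [-0.006 -0.002 -0.005] turn [ 0.001  0.007 -0.027]
0 shift [ 0.031 -0.01  -0.006] turn [0.002 0.007 0.005]
-0.01 shift [ 0.039 -0.011 -0.006] turn [0.002 0.007 0.011]
```

```bash
for i in 1 2 3; do python3 -m pendant '[0,0.01,0,0,0,0,0, 0,0.01,0,0,0,0,0, 0,0.01,0,0,0,0,0]' | egrep 'pos|contact'; done
python3 - <<'E'
from h import *
for th in(.05,0,-.01): print(th,end=' ');torows(*barpt(th,.112,.020,.05))
E
```

```text
tool_pos: [0.5488, 0.0304, 0.0492]
contact_force: [-11.3, 3.9, 6.4]
tool_pos: [0.5494, 0.0303, 0.0491]
contact_force: [-13.6, 4.1, 8.2]
tool_pos: [0.5502, 0.0302, 0.0491]
contact_force: [-14.3, 4.6, 9.7]
0.05 shift [-0.021 -0.001 -0.006] turn [ 0.002  0.01  -0.027]
0 shift [ 0.016 -0.008 -0.006] turn [0.002 0.01  0.005]
-0.01 shift [ 0.024 -0.009 -0.006] turn [0.002 0.01  0.011]
```

```bash
for i in 1 2 3; do python3 -m pendant '[0,0.01,0,0,0,0,0, 0,0.01,0,0,0,0,0, 0,0.01,0,0,0,0,0]' | egrep 'pos|contact'; done
python3 - <<'E'
from h import *
for th in(.05,0,-.01): print(th,end=' ');torows(*barpt(th,.112,.020,.05))
save(snap('top'),'t3.png',(270,205,400,305),5)
save(snap('scene'),'s3.png',(235,200,435,310),3.5)
E
```

```text
tool_pos: [0.5517, 0.0298, 0.0489]
contact_force: [-13.2, 5.1, 6.5]
tool_pos: [0.5524, 0.0297, 0.0489]
contact_force: [-14.8, 4.8, 8.4]
tool_pos: [0.5529, 0.0296, 0.0489]
contact_force: [-16.1, 6.5, 10.5]
0.05 shift [-0.04   0.    -0.007] turn [ 0.002  0.012 -0.027]
0 shift [-0.003 -0.007 -0.008] turn [0.002 0.012 0.005]
-0.01 shift [ 0.005 -0.008 -0.008] turn [0.002 0.012 0.011]
```

View pics/s3.png

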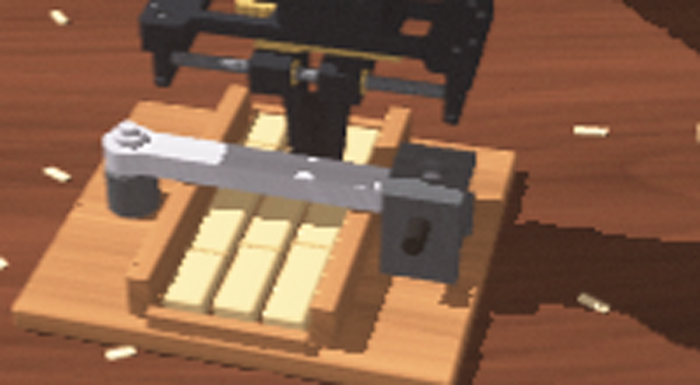

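The bar is well into the fork, and the force is still rising gently, so I take a few more small steps.

```bash
for i in 1 2 3; do python3 -m pendant '[0,0.01,0,0,0,0,0, 0,0.01,0,0,0,0,0, 0,0.01,0,0,0,0,0]' | egrep 'pos|contact'; done
```

```text
tool_pos: [0.5534, 0.0295, 0.0488]
contact_force: [-17.7, 6.5, 11.8]
tool_pos: [0.5535, 0.0295, 0.0488]
contact_force: [-21.3, 8.2, 14.1]
tool_pos: [0.5535, 0.0294, 0.0488]
contact_force: [-22.4, 8.3, 16.1]
```

The tool has stopped advancing at the hard stop, at about 29 N. I back off and lift, then check whether the bar springs back.

```bash
python3 -m pendant '[0,-0.05,0,0,0,0,0, 0,-0.12,0,0,0,0,0, 0,-0.25,0,0,0,0,0, 0,-0.35,0,-0.1,0,0,0, 0,-0.45,0,-0.4,0,0,0, 0,-0.45,0,-0.7,0,0,0, 0,-0.45,0,-0.7,0,0,0]'
python3 - <<'E'
from h import *
a=snap('scene');b=snap('top')
import pickle;pickle.dump((a,b),open('shut.pkl','wb'))
f=lambda s,c,k:cv2.resize(s['img'][c[1]:c[3],c[0]:c[2],::-1],None,fx=k,fy=k,interpolation=cv2.INTER_CUBIC)
A=f(a,(325,225,385,285),6.6);B=f(b,(275,220,335,280),6.6)
cv2.imwrite('pics/shut.png',np.hstack([A,B]))
E
```

```text
clock: 9.7
tool_pos: [0.5058, 0.0447, 0.1599]
eef_rot: [0.991, -0.136, 0.005, -0.002]
contact_force: [0.4, 0.1, 0.0]
opening: 0.004
finger_force: 0.0
```

View pics/shut.png

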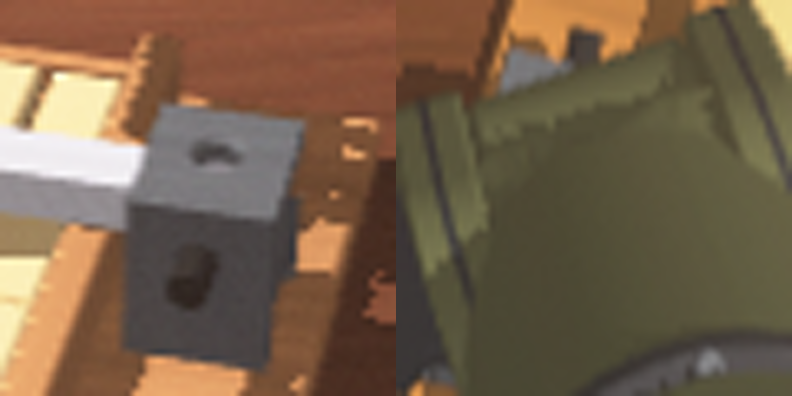

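Scene half: the bar lies inside the fork with the hole at about (357.7,248.2), and the buffer shaft is pushed out at the back. The arm hides the top view. I move towards the pin, then measure the bar's angle numerically.

```bash
cat >> h.py <<'E'
a_r=.282
ax=np.array([-np.sin(.5)*np.cos(a_r),-np.sin(.5)*np.sin(a_r),np.cos(.5)])
Rg=tool(a_r)*R.from_rotvec([0,.5,0])
E
python3 - <<'E'
from h import *
import pickle
t=pickle.load(open('top0.pkl','rb'));s=pickle.load(open('scene0.pkl','rb'))
A,B=onz(t,191,291.5,.111),onz(s,461.5,200.5,.111);p=(A+B)/2;c=p-.042*ax;print(A,B,'collar',c)
for d in(.12,.004): torows(c+d*ax,Rg)
torows(c+.12*ax+[0,0,.05],tool(a_r))
E
```

```text
[0.47702866 0.31823536 0.111     ] [0.48403794 0.31984449 0.111     ] collar [0.49987382 0.32464328 0.07414153]
shift [-0.852 -1.593 -0.155] turn [ 0.088  0.308 -0.346]
shift [-0.538 -1.788  0.525] turn [ 0.088  0.308 -0.346]
shift [-0.851 -1.594 -0.489] turn [-0.001 -0.002 -0.354]
```

```bash
echo 'c_pin=np.array([.499,.325,.074])' >> h.py
python3 -m pendant '[1,-0.1,-0.2,-0.06,0,0,0, 1,-0.21,-0.4,-0.12,0,0,0, 1,-0.32,-0.6,-0.18,0,0,0, 1,-0.425,-0.8,-0.25,0,0,0, 1,-0.425,-0.8,-0.25,0,0,0]'
python3 -m pendant '[1,-0.1,-0.2,-0.06,0,0,-0.09, 1,-0.21,-0.4,-0.12,0,0,-0.18, 1,-0.32,-0.6,-0.18,0,0,-0.27, 1,-0.425,-0.8,-0.25,0,0,-0.354, 1,-0.425,-0.8,-0.25,0,0,-0.354, 1,-0.425,-0.8,-0.25,0,0,-0.354]'
python3 - <<'E'
from h import *
import pickle
torows(c_pin+.1*ax,Rg)
s=snap('top');pickle.dump(s,open('topshut.pkl','wb'))
# sample bar cross-sections (top face z .062) for bright steel
for rad in(.03,.05,.06,.125):
    row=[]
    for out in np.arange(-.02,.0201,.002):
        P,_=barpt(0,rad,out,.062);u,v=proj(s,P);row.append(int(cv2.getRectSubPix(s['img'].copy(),(1,1),(u,v))[0,0,2]))
    print(rad,row)
E
```

```text
clock: 10.3
tool_pos: [0.4716, 0.1829, 0.1921]
eef_rot: [0.991, -0.132, -0.001, -0.002]
contact_force: [0.5, 0.6, 0.1]
opening: 0.437
finger_force: 0.0
clock: 10.9
tool_pos: [0.4432, 0.3088, 0.2287]
eef_rot: [0.99, 0.141, -0.002, 0.0]
contact_force: [-0.0, -0.2, 0.1]
opening: 0.976
finger_force: 0.0
shift [0.07  0.    0.446] turn [-0.     0.321  0.   ]
0.03 [86, 86, 88, 94, 132, 199, 225, 228, 228, 227, 228, 230, 231, 231, 228, 208, 152, 81, 64, 61, 66]
0.05 [80, 77, 76, 78, 141, 203, 228, 228, 227, 226, 227, 228, 230, 231, 230, 214, 152, 97, 76, 75, 76]
0.06 [154, 154, 154, 155, 176, 211, 228, 228, 226, 226, 227, 229, 230, 231, 231, 211, 157, 122, 137, 156, 157]
0.125 [148, 145, 142, 144, 182, 214, 227, 227, 226, 225, 226, 227, 229, 230, 228, 203, 142, 125, 134, 147, 151]
```

The bar's edges match the shut line at all radii to within about 0.5 mm, so it is latched. Now I tilt, go down over the knob and grip.

```bash
python3 -m pendant '[1,0.02,0,0.1,0,0.08,0, 1,0.035,0,0.2,0,0.16,0, 1,0.055,0,0.32,0,0.24,0, 1,0.07,0,0.446,0,0.321,0, 1,0.07,0,0.446,0,0.321,0, 1,0.07,0,0.446,0,0.321,0]'
python3 - <<'E'
from h import *
torows(c_pin+.004*ax,Rg)
f=lambda s,c,k:cv2.resize(s['img'][c[1]:c[3],c[0]:c[2],::-1],None,fx=k,fy=k,interpolation=cv2.INTER_CUBIC)
a=snap('scene');b=snap('top')
cv2.imwrite('pics/appr.png',np.hstack([f(a,(410,140,510,260),4),f(b,(140,215,240,335),4)]))
E
```

```text
clock: 11.55
tool_pos: [0.4692, 0.3347, 0.2036]
eef_rot: [0.968, 0.134, 0.214, -0.016]
contact_force: [-0.3, -0.2, 0.2]
opening: 0.999
finger_force: 0.0
shift [-0.206  0.092  0.834] turn [0.019 0.044 0.   ]
```

View pics/appr.png

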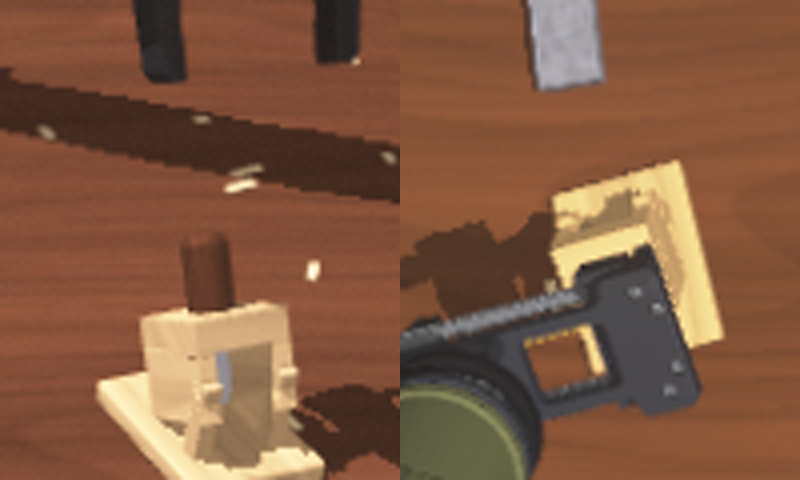

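The picture shows the fingers well above the knob and straddling it. The pose was not fully reached, so I check the joints.

```bash
python3 -m pendant '[1,0,0,0,0,0,0, 1,0,0,0,0,0,0]'
python3 - <<'E'
from h import *
print(r.get_state()['q'].round(3),r.get_state()['qd'].round(2))
torows(c_pin+.1*ax,Rg);torows(c_pin+.004*ax,Rg)
E
```

```text
clock: 11.85
tool_pos: [0.4702, 0.333, 0.204]
eef_rot: [0.968, 0.132, 0.214, -0.016]
contact_force: [-1.0, -1.0, -1.4]
opening: 1.002
finger_force: 0.0
[-1.071  0.623  0.373  2.151  0.556  0.043 -2.654] [-0.02  0.    0.01  0.    0.    0.    0.  ]
shift [-0.254  0.1    0.196] turn [ 0.02   0.044 -0.002]
shift [-0.21   0.08   0.834] turn [ 0.02   0.044 -0.002]
```

Joints 6 and 7 are at their limits. The pads are flat and close across the tilt plane, so the tool can lean less than the pin. I'll use a 0.2 rad outward tilt to grip, and later lean inward about 0.3 rad to stand the pin upright.

```bash
cat >> h.py <<'E'
Rg2=tool(a_r)*R.from_rotvec([0,.2,0])
def tcp_for(grasp,Rt): return np.array(grasp)+.019*Rt.apply([0,0,1])
G=c_pin+.025*ax
E
python3 - <<'E'
from h import *
torows(tcp_for(G+.09*ax,Rg2),Rg2)
E
```

```text
shift [-0.29   0.099  0.22 ] turn [ 0.019 -0.147 -0.005]
```

```bash
python3 -m pendant '[1,0,0,0,0,-0.08,0, 1,0,0,0,0,-0.19,0, 1,0,0,0,0,-0.19,0, 1,0,0,0,0,-0.19,0, 1,0,0,0,0,-0.19,0]'
python3 - <<'E'
from h import *
print(r.get_state()['q'].round(3))
torows(tcp_for(G+.09*ax,Rg2),Rg2)
torows(tcp_for(G,Rg2),Rg2)
E
```

```text
clock: 12.35
tool_pos: [0.4701, 0.3331, 0.2036]
eef_rot: [0.989, 0.133, 0.069, 0.005]
contact_force: [-1.1, -0.1, 0.8]
opening: 1.004
finger_force: 0.0
[-0.614  0.632 -0.214  1.868  0.4    0.584 -2.413]
shift [-0.212  0.1    0.292] turn [ 0.019  0.041 -0.007]
shift [0.002 0.08  0.852] turn [ 0.019  0.041 -0.007]
```

```bash
python3 -m pendant '[1,-0.07,0.03,0.1,0,0.01,0, 1,-0.14,0.07,0.2,0.01,0.03,0, 1,-0.21,0.1,0.29,0.019,0.041,-0.007, 1,-0.21,0.1,0.29,0.019,0.041,-0.007, 1,-0.21,0.1,0.29,0.019,0.041,-0.007]'
python3 - <<'E'
from h import *
print(r.get_state()['q'].round(3))
torows(tcp_for(G+.045*ax,Rg2),Rg2)
torows(tcp_for(G,Rg2),Rg2)
E
```

```text
clock: 12.85
tool_pos: [0.4478, 0.3126, 0.1571]
eef_rot: [0.985, 0.143, 0.098, -0.013]
contact_force: [0.0, -0.1, 0.6]
opening: 1.004
finger_force: 0.0
[-0.699  0.658 -0.076  2.066  0.521  0.277 -2.531]
shift [0.096 0.016 0.293] turn [0.    0.001 0.004]
shift [0.185 0.017 0.58 ] turn [0.    0.001 0.004]
```

Reached. Now I go down over the knob and close.

```bash
python3 -m pendant '[1,0.03,0.008,0.1,0,0,0, 1,0.064,0.016,0.2,0,0,0, 1,0.096,0.016,0.3,0,0,0, 1,0.126,0.017,0.4,0,0,0, 1,0.16,0.017,0.5,0,0,0, 1,0.185,0.017,0.58,0,0,0, 1,0.185,0.017,0.58,0,0,0, 1,0.185,0.017,0.58,0,0,0]'
python3 - <<'E'
from h import *
print(r.get_state()['q'].round(3))
torows(tcp_for(G,Rg2),Rg2)
E
```

```text
clock: 13.65
tool_pos: [0.4922, 0.3226, 0.0775]
eef_rot: [0.985, 0.142, 0.098, -0.014]
contact_force: [-0.0, 0.0, 0.3]
opening: 1.003
finger_force: 0.0
[-0.699  0.835 -0.006  1.989  0.562  0.159 -2.537]
shift [-0.007 -0.003  0.   ] turn [-0.     0.001  0.002]
```

```bash
python3 -m pendant '[0,0,0,0,0,0,0, 0,0,0,0,0,0,0, 0,0,0,0,0,0,0, 0,0,0,0,0,0,0, 0,0,0,0,0,0,0, 0,0,0,0,0,0,0, 0,0,0,0,0,0,0, 0,0,0,0,0,0,0, 0,0,0,0,0,0,0, 0,0,0,0,0,0,0]' 40
python3 - <<'E'
from h import *
s=r.get_state();print(s['opening']*.088,s['contact_force'],s['moment'])
R0=R.from_quat(s['eef_rot']);print('pull dir in tool',(R0.inv().apply(ax)).round(3), R0.inv().apply(s['contact_force']))
E
```

```text
clock: 14.65
tool_pos: [0.4918, 0.3237, 0.0774]
eef_rot: [0.985, 0.142, 0.098, -0.015]
contact_force: [-1.6, 3.3, 2.2]
opening: 0.276
finger_force: 40.1
0.02426970441538048 [-1.58915089  3.26401614  2.21761672] [0.60140282 0.51763255 0.14697787]
pull dir in tool [-0.297 -0.004 -0.955] [-0.1529592  -3.58455271 -2.28574083]
```

```bash
python3 -m pendant '[0,-0.015,0,-0.048,0,0,0, 0,-0.03,0,-0.096,0,0,0, 0,-0.05,0,-0.16,0,0,0, 0,-0.075,0,-0.24,0,0,0, 0,-0.105,0,-0.34,0,0,0, 0,-0.135,0,-0.43,0,0,0, 0,-0.168,0,-0.54,0,0,0, 0,-0.2,0,-0.64,0,0,0, 0,-0.2,0,-0.75,0,0,0, 0,-0.2,0,-0.85,0,0,0, 0,-0.2,0,-0.85,0,0,0]'
python3 - <<'E'
from h import *
st=r.get_state();print(st['q'].round(3),st['opening'])
Rt=tool(-.15)*R.from_rotvec([0,-.3,0])
# grasp point target: collar 25 mm below grasp; hover with tip 30 mm above mouth
for d in(.03,):
    g=hole+[0,0,.075+d]; torows(tcp_for(g,Rt),Rt);print(tcp_for(g,Rt))
E
```

```text
clock: 15.75
tool_pos: [0.4401, 0.3056, 0.1983]
eef_rot: [0.985, 0.141, 0.099, -0.014]
contact_force: [-0.4, 0.1, -0.9]
opening: 0.268
finger_force: 40.0
[-0.655  0.576 -0.143  2.059  0.485  0.374 -2.497] 0.26849466548559886
shift [0.478 1.654 0.366] turn [ 0.014 -0.313  0.278]
[0.58744817 0.09003908 0.15884861]
```

```bash
python3 -m pendant '[0,0.05,0.15,0,0,-0.05,0.05, 0,0.1,0.3,0,0,-0.1,0.1, 0,0.15,0.5,0,0,-0.15,0.14, 0,0.2,0.67,0,0,-0.2,0.18, 0,0.24,0.83,0,0,-0.25,0.22, 0,0.24,0.83,0,0,-0.31,0.27, 0,0.24,0.83,0,0,-0.31,0.27, 0,0.24,0.83,0,0,-0.31,0.27]'
python3 - <<'E'
from h import *
st=r.get_state();print(st['q'].round(3),st['opening'])
Rt=tool(-.15)*R.from_rotvec([0,-.3,0])
g=hole+[0,0,.075+.04]; torows(tcp_for(g,Rt),Rt)
E
```

```text
clock: 16.55
tool_pos: [0.5079, 0.1971, 0.2025]
eef_rot: [0.987, -0.067, -0.146, 0.001]
contact_force: [-0.4, 0.8, -0.8]
opening: 0.266
finger_force: 40.0
[-0.193  0.77  -0.346  1.589  0.102  1.072 -2.243] 0.2664642335207793
shift [0.662 0.633 0.049] turn [ 0.016 -0.005  0.007]
```

```bash
python3 -m pendant '[0,0.12,0.12,0,0,0,0, 0,0.25,0.24,0,0,0,0, 0,0.38,0.36,0.01,0,0,0, 0,0.5,0.48,0.03,0.01,0,0, 0,0.6,0.57,0.04,0.016,-0.005,0.007, 0,0.662,0.633,0.049,0.016,-0.005,0.007, 0,0.662,0.633,0.049,0.016,-0.005,0.007, 0,0.662,0.633,0.049,0.016,-0.005,0.007]'
python3 - <<'E'
from h import *
import pickle
a=snap('scene');b=snap('top');pickle.dump((a,b),open('hov.pkl','wb'))
f=lambda s,c,k:cv2.resize(s['img'][c[1]:c[3],c[0]:c[2],::-1],None,fx=k,fy=k,interpolation=cv2.INTER_CUBIC)
cv2.imwrite('pics/hov.png',np.hstack([f(a,(320,180,400,290),5),f(b,(260,190,340,300),5)]))
print(r.get_state()['tool_pos'])
E
```

```text
clock: 17.35
tool_pos: [0.5871, 0.092, 0.1701]
eef_rot: [0.986, -0.074, -0.149, -0.012]
contact_force: [-1.0, 0.7, -0.7]
opening: 0.27
finger_force: 40.0
[0.58724456 0.09235406 0.17031957]
```

View pics/hov.png

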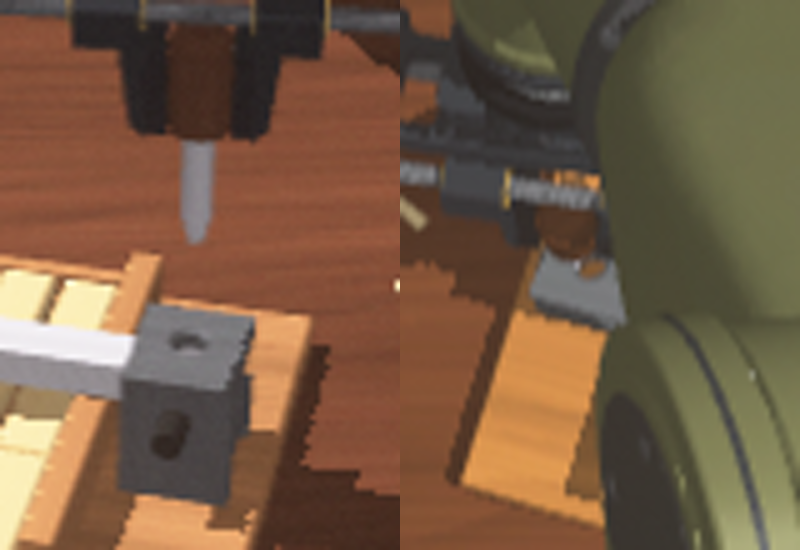

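The pin is held nearly upright. Scene pixels are tip (359,228), collar (360,207.4) and hole (357.6,248.6). In the top view the tip is about (295.6,242.6) beside the hole at (298,243).

Run:
```python
from h import *
import pickle
a,b=pickle.load(open('hov.pkl','rb'))
st=r.get_state();Rt=R.from_quat(st['eef_rot']);g=st['tool_pos']-.019*Rt.apply([0,0,1]);print('grasp',g)
# shank centre per row in scene: grey = low saturation, bright
for v in range(206,232,2):
    row=a['img'][v,345:375].astype(int);m=np.where((abs(row[:,0]-row[:,2])<25)&(row[:,1]>85))[0]+345
    print(v,m.min() if len(m) else None,m.max() if len(m) else None,m.mean() if len(m) else None)
for z in(.072,):
    print('hole scene',onz(a,357.6,248.6,z),'top',onz(b,298.3,242.4,z))
print('tri tip',tri(b,(295.6,242.6),a,(359,228)))
for n,s in(('scene',a),('top',b)):
    print(n,'vertical pin over hole est: tip',proj(s,hole+[0,0,.04]),'collar',proj(s,hole+[0,0,.09]),'hole',proj(s,hole))
c=b['img'][232:256,284:306].astype(int)
print('\n'.join(' '.join('%3d/%-3d'%(q[0],q[2]) for q in row) for row in c[::2]))
```

```text
grasp [0.59279271 0.09148667 0.18847076]
206 None None None
208 357 361 358.75
210 357 362 359.5
212 357 361 359.0
214 356 361 358.5
216 357 361 359.0
218 356 361 358.5
220 356 361 358.5
222 356 361 358.5
224 357 361 359.0
226 357 360 358.5
228 None None None
230 None None None
hole scene [0.59498456 0.0900881  0.072     ] top [0.59098362 0.08794335 0.072     ]
tri tip (array([0.58384036, 0.09178694, 0.11273354]), np.float64(0.0013843140689851867))
scene vertical pin over hole est: tip (np.float64(357.7157727290538), np.float64(230.988631765303)) collar (np.float64(358.5665157494593), np.float64(208.53224860441426)) hole (np.float64(357.05765295394593), np.float64(248.02350522643647))
top vertical pin over hole est: tip (np.float64(296.52958370859125), np.float64(238.48622946107992)) collar (np.float64(294.88155329890986), np.float64(234.39195717965504)) hole (np.float64(297.75094684088475), np.float64(241.5195024109511))
 51/42   51/43   52/41   67/38   76/38   79/39   80/40   82/40   82/40   81/39   81/39   82/41   82/45   76/42   71/45   62/57   68/67   71/63   73/51   74/52   74/
[... 1246 characters left out ...]
5/52  119/59  114/116 121/123 121/123 121/124 122/124 121/123 121/123 121/124 120/123 121/122 121/123 121/124 121/124 123/125 123/125 124/126 125/127 121/122  79/60   74/52 
130/53  129/54  120/56   76/72   81/78   95/94  101/102 106/105 110/110 117/119 123/126 122/125 122/125 122/125 123/125 121/125 122/124 122/124 122/125 120/123  95/85   75/53 
181/69  127/53  128/54  115/56   95/59   75/63   68/63   71/66   73/69   73/69   80/77   83/80   96/94  103/103 106/107 116/118 116/119 123/126 123/125 122/125 116/118  74/51 
211/77  210/77  208/75  209/77  207/77  174/65  175/65  171/67  171/69  167/69  100/56   91/58   77/63   70/65   72/67   75/70   93/93  101/101 106/108  97/94  106/102  85/71
```

```bash
cat > fit.py <<'E'
from h import *
import pickle
from scipy.optimize import least_squares
a,b=pickle.load(open('hov.pkl','rb'))
os_=248.5-proj(a,hole)[1]; ot=242.4-proj(b,hole)[1]
yv=.0897
def pred(p):
    x,z,l=p; A=np.array([np.sin(l),0,np.cos(l)]);X=np.array([np.cos(l),0,-np.sin(l)]);C=np.array([x,yv,z]);T=C-.05*A
    return np.array([proj(a,C+.0125*X)[1]+os_,max(proj(a,T+.003*X)[1],proj(a,T)[1])+os_,proj(b,T-.002*X)[1]+ot,max(proj(b,C-.0125*X)[1],proj(b,C+.042*A-.0125*X)[1])+ot])
m=np.array([207.3,228,242.8,240.7])
o=least_squares(lambda p:(pred(p)-m)*[1,1,1,.6],[.593,.16,.05],x_scale=[.01,.01,.1])
print('collar x,z,lean(top to +x)',o.x,'res',o.fun,'tip x',o.x[0]-.05*np.sin(o.x[2]),'tip z',o.x[1]-.05*np.cos(o.x[2]))
print('upright',pred([.593,.162,0]),'lean.12',pred([.593,.162,.12]))
E
python3 fit.py
```

```text
collar x,z,lean(top to +x) [0.5893836  0.16995233 0.04002803] res [ 0.69684565 -0.7375798  -0.60264602  0.90478547] tip x 0.5873827282240762 tip z 0.11999237956706192
upright [212.49850812 232.32510534 240.2711589  241.1738408 ] lean.12 [213.1693269  230.59497555 242.92735043 241.01074382]
```

Run:
```python
from h import *
R0=R.from_quat(r.get_state()['eef_rot'])
for n,d in(('down1cm',[0,0,-.01]),('x1cm',[.01,0,0]),('y1cm',[0,.01,0])): print(n,(R0.inv().apply(d)/.15).round(4))
```

```text
down1cm [0.0197 0.0001 0.0637]
x1cm [ 0.063  -0.0099 -0.0195]
y1cm [-0.0094 -0.0659  0.003 ]
```

```bash
python3 -m pendant '[0,0.012,0.001,0.038,0,0,0, 0,0.024,0.002,0.076,0,0,0, 0,0.04,0.003,0.127,0,0,0, 0,0.04,0.003,0.127,0,0,0, 0,0.04,0.003,0.127,0,0,0]'
python3 - <<'E'
from h import *
import pickle
a=snap('scene');b=snap('top');pickle.dump((a,b),open('hov2.pkl','wb'))
c=a['img'][206:256,346:372].astype(int)
print('scene G, rows206.. cols346..');print('\n'.join(str(206+i)+' '+' '.join('%3d'%q[1] for q in row) for i,row in enumerate(c)))
c=b['img'][232:254,284:308].astype(int)
print('top R/B rows232 cols 284');print('\n'.join(str(232+i)+' '+' '.join('%3d/%-3d'%(q[0],q[2]) for q in row) for i,row in enumerate(c)))
E
```

```text
clock: 17.95
tool_pos: [0.5879, 0.0896, 0.1493]
eef_rot: [0.986, -0.075, -0.149, -0.012]
contact_force: [0.6, -0.4, -0.7]
opening: 0.273
finger_force: 40.0
scene G, rows206.. cols346..
206  34  33  35  33  32  34  37  41  42  44  44  44  44  43  44  43  42  42  37  34  33  31  33  35  35  35
207  38  35  33  34  35  31  38  41  42  43  42  43  45  43  45  45  43  42  40  33  33  32  30  34  35  36
208  35  34  32  34  33  34  38  41  41  44  44  44  43  43  45  42  42  42  36  33  33  30  33  34  34  35
209  38  36  34  34  35  31  38  40  40  44  44  43  45  46  44  44  44  39  38  32  34  31  34  37  36  37
210  37  36  34  33  34  34  39  41  42  44  43  43  45  44  44  46  40  40  37  33  33  34  32  35  36  37
211  39  36  33  34  34  35  37  42  42  43  44  42  45  44  43  44  44  41  34  33  31  31  34  35  36  35
212  38  37  33  33  34  35  37  41  43  43  44  42  42  44  44  44  42  44  35  32  32  33  34  37  36  35
213  36  34  35  34  35  36  39  42  43  43  46  43  43  43  44  44  43  43  36  31  34  34  35  39  37  36
214  39  35  35  35  36  36  39  41  42  43  46  45
[... 8120 characters left out ...]
9 122/125 122/125 122/125 122/125 122/124 121/124 122/124 120/122 108/105  75/53   75/52   74/52   75/53   75/52 
251 130/54  130/54  128/55   87/65   72/67   74/71   73/69   81/78   88/86   95/94  106/106 106/107 117/119 122/125 122/125 122/126 122/125 121/122  91/77   75/52   75/52   75/52   74/52   75/52 
252 181/68  127/53  127/53  115/55   94/59   76/63   69/64   71/67   74/69   73/69   80/77   82/80   95/94  103/103 106/107 116/118 116/118 113/112  80/60   75/53   75/53   75/52   75/52   74/52 
253 212/77  174/65  174/66  176/66  170/67  108/57  105/58   95/60   83/60   75/63   72/67   74/70   73/68   74/70   82/79   96/95  107/108 100/95   76/52   74/52   75/51   75/52   75/52   74/52
```

In the scene view the tip is centred on the hole in y (357.3 against 357.0). In the top view the knob outline matches x to about 1 mm. The tip is roughly 25 mm above the mouth, so I lower gently and watch the force.

```bash
python3 -m pendant '[0,0.01,0,0.03,0,0,0, 0,0.02,0,0.06,0,0,0, 0,0.03,0,0.1,0,0,0, 0,0.036,0,0.115,0,0,0, 0,0.04,0,0.128,0,0,0, 0,0.04,0,0.128,0,0,0]'|egrep 'pos|contact'
for i in 1 2 3; do python3 -m pendant '[0,0.004,0,0.013,0,0,0, 0,0.008,0,0.026,0,0,0, 0,0.008,0,0.026,0,0,0]'|egrep 'pos|contact'; done
```

```text
tool_pos: [0.588, 0.0896, 0.1293]
contact_force: [-0.3, -0.5, -1.1]
tool_pos: [0.5881, 0.0896, 0.1253]
contact_force: [-1.2, -0.1, -1.6]
tool_pos: [0.5881, 0.0897, 0.1212]
contact_force: [-0.4, 0.1, -0.7]
tool_pos: [0.5886, 0.0901, 0.1173]
contact_force: [0.4, 1.9, -1.4]
```

```bash
for i in 1 2 3; do python3 -m pendant '[0,0.004,0,0.013,0,0,0, 0,0.008,0,0.026,0,0,0, 0,0.008,0,0.026,0,0,0]'|egrep 'pos|contact'; done
python3 - <<'E'
from h import *
a=snap('scene');c=a['img'][226:256,346:372].astype(int)
print('\n'.join(str(226+i)+' '+' '.join('%3d'%q[1] for q in row) for i,row in enumerate(c)))
E
```

```text
tool_pos: [0.5889, 0.0905, 0.1133]
contact_force: [3.2, 2.0, -0.2]
tool_pos: [0.589, 0.0906, 0.1092]
contact_force: [3.9, 3.7, 0.4]
tool_pos: [0.589, 0.0906, 0.1051]
contact_force: [4.4, 4.7, 0.8]
226  37  37  37  34  36  35  40  41  44  45  45  44  46  43  44  45  45  41  37  34  34  35  34  35  37  37
227  39  37  37  37  35  35  39  41  45  47  45  44  43  42  46  45  45  43  37  34  32  33  35  36  37  38
228  40  37  34  36  37  36  41  43  45  46  45  44  45  45  46  44  42  41  34  34  33  31  35  37  39  38
229  39  38  38  36  35  35  39  44  45  46  43  46  43  47  47  46  43  42  36  35  34  33  35  36  38  37
230  39  35  37  34  34  37  39  44  45  45  48  43  44  47  47  44  44  43  37  33  33  33  34  36  39  37
231  37  37  37  35  37  35  40  43  45  45  46  46  46  46  46  44  43  43  35  35  35  36  34  38  34  37
232  37  41  35  34  37  35  40  42  45  48  45  46  45  44  47  43  45  42  37  34  33  35  34  38  37  40
233  41  39  37  38  34  37  39  44  44  45  45  47  46  47  45  45  44  45  36  34  35  33  38  35  38  43
234  42  37  39  37  35  37  40  44  44
[... 1636 characters left out ...]
 133 103  65  59  61  61  62  63  64  61  59 114 145
250 131  64  64  65  64  66  66  63  65  75 104 117 119 116  88  68  64  64  62  63  62  62  63  74 138 153
251  88  64  65  66  66  65  64  65  62  66  67  67  66  67  63  63  62  65  63  63  62  64  60 107 141 148
252  65  65  65  63  67  66  64  66  67  65  65  65  66  67  63  63  65  62  65  62  63  63  61 106 138 145
253  65  64  63  63  65  66  65  66  67  65  66  65  64  63  62  65  65  63  64  65  61  64  73 128 140 139
254  63  63  65  66  61  63  63  62  63  62  64  65  65  63  65  62  64  64  63  64  64  63  73 116 139 149
255  63  63  66  63  63  65  64  63  64  63  63  62  65  62  65  61  62  62  64  63  64  58  60  63  99 143
```

The shank runs into the hole and is cut off cleanly at row 250. The side forces ask for a shift of about +1 mm in x and y, so I apply it and go on down.

```bash
python3 -m pendant '[0,0.005,-0.007,-0.001,0,0,0, 0,0.009,-0.007,0.011,0,0,0, 0,0.013,-0.007,0.024,0,0,0, 0,0.013,-0.007,0.024,0,0,0]'|egrep 'pos|contact'
for i in 1 2 3; do python3 -m pendant '[0,0.004,0,0.013,0,0,0, 0,0.008,0,0.026,0,0,0, 0,0.008,0,0.026,0,0,0]'|egrep 'pos|contact'; done
```

```text
tool_pos: [0.5893, 0.0908, 0.1008]
contact_force: [4.2, 3.1, 0.9]
tool_pos: [0.5894, 0.0908, 0.0968]
contact_force: [4.5, 3.0, 0.7]
tool_pos: [0.5895, 0.0908, 0.0927]
contact_force: [5.3, 3.7, 0.5]
tool_pos: [0.5896, 0.0909, 0.0886]
contact_force: [4.2, 3.6, 1.0]
```

```bash
for i in 1 2; do python3 -m pendant '[0,0.005,-0.001,0.013,0,0,0, 0,0.01,-0.001,0.026,0,0,0, 0,0.01,-0.001,0.026,0,0,0]'|egrep 'pos|contact'; done
python3 -m pendant '[0,0.004,0,0.013,0,0,0, 0,0.004,0,0.013,0,0,0]'|egrep 'pos|contact'
```

```text
tool_pos: [0.5897, 0.0909, 0.0844]
contact_force: [3.6, 3.2, 1.1]
tool_pos: [0.5898, 0.0909, 0.0801]
contact_force: [4.0, 3.3, 1.1]
tool_pos: [0.5898, 0.0909, 0.0781]
contact_force: [4.9, 4.6, 1.4]
```

```bash
python3 -m pendant '[0.5,0,0,0,0,0,0, 0.5,0,0,0,0,0,0, 0.5,0,0,0,0,0,0, 0.5,0,0,0,0,0,0, 0.5,0,0,0,0,0,0]'|egrep 'pos|contact|open'
python3 - <<'E'
from h import *
a=snap('scene');c=a['img'][225:256,346:372].astype(int)
print('\n'.join(str(225+i)+' '+' '.join('%3d/%-3d'%(q[0],q[2]) for q in row[::2]) for i,row in enumerate(c)))
for z in(.072,.076,.082,.09): print(z,'rim row',proj(a,hole+[.0125,0,z-.072]),'top far rim',proj(a,hole+[-.0125,0,z+.042-.072]))
E
```

```text
tool_pos: [0.5892, 0.0904, 0.0783]
contact_force: [-0.1, 0.3, 0.2]
opening: 0.499
225 104/65  111/66  120/59  132/63  128/62  146/61  148/62  147/61  145/59  143/59  143/58  140/58  143/61 
226  68/62   77/72   77/71   76/70   77/70   77/68   76/68   92/65   93/66  102/62  107/63  114/53  123/59 
227  91/89   92/92  104/105  99/100  85/84   83/81   76/76   78/75   70/67   71/67   73/69   74/69   77/69 
228  82/79   80/79   83/82   82/81   80/77   74/72   70/68   72/71   86/86   92/92  102/103  98/99   91/92 
229  80/64   75/67   79/77   76/75   74/72   73/71   68/66   80/78   87/86   78/78   87/86   83/82   79/79 
230 149/66  163/70  129/59  106/51   64/39   66/45   66/48   68/55   67/57   76/59   76/75   77/76   72/71 
231 185/83  222/99  222/101 138/60   71/36   66/34   68/35   66/34   66/34   90/42  137/59  137/60   52/44 
232 193/87  226/105 224/102  94/42   70/34   72/35   68/32   69/32   75/34   92/41  134/55  137/59   46/38 
233 198/90  226/103 225/102  82/39   70/34   73/35   74/36   74/37   82/38   79/37  132/55  133/56   47/39 
234 114/57  227/105 205/92   74/37   70/34   7
[... 2247 characters left out ...]
4   67/62   67/63   67/62   66/60   66/61   66/62   68/64   66/62   66/61  131/76 
0.072 rim row (np.float64(357.6254103294558), np.float64(251.7580423581337)) top far rim (np.float64(357.16914138579733), np.float64(226.55954054616004))
0.076 rim row (np.float64(357.6925971963899), np.float64(250.08152810459094)) top far rim (np.float64(357.23383881694724), np.float64(224.81791257344562))
0.082 rim row (np.float64(357.7937735237907), np.float64(247.5517545652169)) top far rim (np.float64(357.33123732078013), np.float64(222.19021523394977))
0.09 rim row (np.float64(357.92941569846596), np.float64(244.15048551581006)) top far rim (np.float64(357.46175936247204), np.float64(218.65791829819105))
```

The pin has dropped: the knob rim is at row ~250.7, against 251.8 expected when fully home. I retract along the tool axis and check again with a clear view.

```bash
python3 -m pendant '[0.8,0,0,-0.03,0,0,0, 0.8,0,0,-0.1,0,0,0, 0.8,0,0,-0.25,0,0,0, 0.8,0,0,-0.5,0,0,0, 0.8,0,0,-0.75,0,0,0, 0.8,0,0,-0.95,0,0,0, 0.8,0,0,-0.95,0,0,0]'|egrep 'clock|pos|contact|open'
python3 -m pendant '[0.8,-0.2,0,-0.1,0,0,0, 0.8,-0.5,0,-0.2,0,0,0, 0.8,-0.8,0,-0.3,0,0,0, 0.8,-0.9,0,-0.3,0,0,0, 0.8,-0.9,0,-0.3,0,0,0]'|egrep 'clock|pos|contact|open'
python3 - <<'E'
from h import *
a=snap('scene');b=snap('top')
def dark(s,box):
    x0,y0,x1,y1=box;q=s['img'][y0:y1,x0:x1].astype(int);m=(q[:,:,0]>q[:,:,2]*1.6)&(q[:,:,0]<110)
    n,l,st,c=cv2.connectedComponentsWithStats(m.astype(np.uint8));k=1+np.argmax(st[1:,4]);print(st[k]+[x0,y0,0,0,0],c[k]+[x0,y0])
    for v in range(0,y1-y0,3):
        w=np.where(l[v]==k)[0]
        if len(w): print(v+y0,w.min()+x0,w.max()+x0,end=' | ')
    print()
dark(a,(340,218,376,258));dark(b,(280,220,316,258))
for n,s in(('s',a),('t',b)):
    for C in(hole,):
        ring=[C+[.0125*np.cos(t),.0125*np.sin(t),h] for t in np.linspace(0,6.28,60) for h in(0,.042)]
        u=np.array([proj(s,p) for p in ring]);print(n,'home knob bbox',u.min(0),u.max(0))
for rad in(.03,.06,.125):
    row=[]
    for out in np.arange(-.02,.0201,.002):
        P,_=barpt(0,rad,out,.062);u,v=proj(b,P);row.append(int(cv2.getRectSubPix(b['img'].copy(),(1,1),(u,v))[0,0,2]))
    print(rad,row)
E
```

```text
clock: 23.85
tool_pos: [0.6352, 0.0848, 0.2199]
contact_force: [0.3, -0.5, 0.9]
opening: 0.8
clock: 24.35
tool_pos: [0.5152, 0.1024, 0.2991]
contact_force: [-0.8, 0.1, -0.7]
opening: 0.797
[350 230  15  21 220] [357.90454545 240.93636364]
230 363 363 | 233 358 364 | 236 351 364 | 239 350 364 | 242 352 363 | 245 352 363 | 248 353 363 | Traceback (most recent call last):
  File "<stdin>", line 10, in <module>
  File "<stdin>", line 5, in dark
    return _wrapfunc(a, 'argmax', axis=axis, out=out, **kwds)
    return bound(*args, **kwds)
ValueError: attempt to get argmax of an empty sequence
```

Only the scene view is clear. The knob's lower rim is at row ~250.7 and home should be ~251.8, which could mean it sits 1–2 mm high. I'll measure more finely and prepare a gentle tap from above with closed fingers.

Run:
```python
from h import *
a=snap('scene')
c=a['img'][222:256,354:362].astype(int)
print('\n'.join(str(222+i)+' '+' '.join('%3d/%-3d'%(q[0],q[2]) for q in row) for i,row in enumerate(c)))
Rt=tool(-.15);P=np.array([.594,.0905,.135])
torows(P+[0,0,.06],Rt);print(r.get_state()['q'].round(2))
```

```text
222 138/59  138/60  139/60  139/60  137/59  141/61  138/57  141/60 
223 144/60  142/58  144/61  142/58  144/61  145/62  143/60  145/61 
224 147/59  148/61  149/63  147/60  147/60  149/63  148/60  145/58 
225 148/61  147/60  148/61  148/63  146/60  148/62  146/59  147/61 
226 147/61  145/60  145/60  146/60  145/60  145/60  144/60  146/61 
227 147/64  150/64  147/61  140/57  136/56  137/57  144/61  145/61 
228 137/57  134/58  135/58  135/58  133/57  128/54  130/55  129/54 
229 135/58  135/58  134/57  133/57  128/54  126/54  129/54  128/53 
230 136/57  135/56  132/57  128/55  129/55  128/54  128/54  125/53 
231 141/58  133/56  127/54  128/54  129/54  128/54  124/54  122/52 
232 130/55  137/58  143/61  136/59  127/55  121/53  114/49  104/45 
233 125/54  125/52  121/52  115/50  110/49  103/45   96/42   92/41 
234 113/48  118/52  116/52  108/48  104/47   98/43   95/43   90/41 
235  95/43   99/43  102/45   96/42   95/42   90/43   82/39   76/36 
236  87/38   86/37   79/37   75/35   77/38   74/35   72/35   72/34 
237  90/40   84/38   82/38   73/35   72/34   72/34   75/35   71/33 
238  89/43  
[... 612 characters left out ...]
 85/39   78/36   75/35   78/38   78/37   74/34   72/34 
248  88/40   83/38   81/38   77/38   77/37   77/36   74/35   75/36 
249  90/43   86/43   79/37   76/35   77/35   77/37   76/37   73/36 
250  90/64   85/42   80/39   78/37   76/34   76/36   75/36   72/45 
251 125/124 124/123  88/80   71/50   71/53   71/56   69/60   69/61 
252 128/127 126/126 126/126 125/125 125/125 125/125 124/124 124/124
253 125/125 122/124 124/125 123/124 125/124 127/127 127/127 126/125
254 123/123 124/124 126/126 125/125 125/125 128/127 127/127 128/126
255 122/123 121/123 123/123 124/124 123/122 123/122 124/122 122/123
shift [ 0.692 -0.007  0.496] turn [-0.     0.191 -0.002]
[-0.02  0.65 -0.36  1.53  0.08  1.27 -2.09]
```

The knob's top edge is at row ~227 (226.6 expected). Only a thin contact-shadow line separates its rim from the lit fork, so the pin is seated. It also passes through the bar's eye, which confirms the bar is shut. The arm is clear, so I hand in.

```bash
python3 -c "
from plant import r
print(r.finish_job())"
```

```text
the job is handed in; nothing more can be done
None
```

The keeper bar is shut and looks held by its catch, the pin is down through fork and bar with its knob on the fork, and the job was handed in at about 24 s; no verdict was returned.

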